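# Stack brass bars in a tilted rack and swing the hold-down onto them

## Robot

A 6-joint arm with a two-finger parallel gripper is mounted at the origin on a cart in front of the work surface, level with it; the furniture and walls round the work are solid. World frame = base frame: x ahead of the robot, y to its left, z up, the work surface at z = 0. Lengths are in m, angles in rad, forces in N, time in s.
With the tool pointing down it reaches from about 0.4 to 0.925 m from the base axis. Payload 12.5 kg.
Tool frame: the origin (TCP) lies at the very end of the fingers, on their centre line; the grasp point (between the pads) lies 19 mm behind it (env.grip_point_offset is the distance from the TCP to the grasp point, in m); z points along the fingers, y is the line along which they close (so a half turn about z gives the same grasp; the last joint's range is limited). The gripper opens to 95 mm and grips with 3 to 60 N. Pads are 20 mm wide; open, the fingers measure 119 mm over their backs; the gripper's body (75 mm by 180 mm) begins 59 mm behind the grasp point.
Start: joints at [-1.417, 0.491, 1.559, -0, 1.092, -0.106], TCP at [0.161, -0.604, 0.215] pointing down, gripper open.
Joint ranges: [-3.1, 3.1], [-0.84, 2.19], [0.05, 2.79], [-1.13, 4.28], [0.06, 2.93], [-2.69, 2.69]. Speed limits (rad/s): [2.22, 2.22, 2.79, 3.14, 3.14, 3.14].

## Interface

Orientations are given as [roll, pitch, yaw] about the fixed x, y, z axes, in that order (R = Rz(yaw) Ry(pitch) Rx(roll)).
In Python, from rig import env gives the robot as it stands.
- The arm moves only by the tool servo_tool, never from a script. Its arguments are lists of equal length, an entry for each row: "grip": the gripper's target within -1 to 1 (fully open at 1, half-way at 0, shut at -1); "dp": the shift along the tool's x, y, z in mm, a list of three; "yaw": the turn about the tool's z in degrees. In form: {"grip": [grip, ...], "dp": [[tx, ty, tz], ...], "yaw": [yaw, ...]}. A call has 1 to 5 rows; each row is the pose to reach, as a shift and turn from the pose commanded when the call began, along the tool's axes at that moment; what a row does not reach only later rows make up. A row lasts 1/8 s, in which the tool goes at most 62.5 mm and 10.7 degrees, less where a joint would pass 70% of its speed; a pose out of reach is approached as far as the arm can. A call with a gripper value outside its range is refused whole. The fingers move at their own pace and stop on an object; "force" is the grip in N (left out, the last holds). Time passes only in rows, so rows that repeat a pose let the fingers close. It gives the time, the measured TCP pose, the force, the opening and the grip force at its end, in the units of the state.
- env.sense(): the state, without advancing time (a new reading comes with each control period).
- env.get_image(name): name is "scene" or "top" or "wrist"; returns a dict with "color" (384x512x3 uint8, red, green, blue), "fx", "fy", "cx", "cy" (pixels), "R" (3x3) and "t" (3): a world point X has camera coordinates R X + t. Camera axes: x right, y down, z forward; pixel columns grow to the right and rows downward; lengths in m; the calibration is good to about 2 mm. A picture is of the moment at which its call begins. There is no depth.
- env.sign_off(): hands the job in; it is judged then, once.
Trained networks look in a picture, given as the dict that the camera call returned (one of the last four; its "shot" number tells which), for a name from the list of things; names that differ only in an ending like _2 or _b are one class to them, and where a whole thing is asked for, a point or a joint stands for the part that bears it (a point fixed in the world has none). Each returns a list of dicts, best first, with "confidence" (0 to 1); they miss things now and then, are a little off and sometimes report something else, mostly with a low value. They report only what shows in the picture. A call takes as long as a camera call.
- env.outline_of(label, picture): "pixels" (384x512 bool, what is visible of it) and "bbox" ([left, top, width, height] in pixels, round what is visible of it).
- env.place_of(label, picture): "position" ([row, column] in pixels: a listed point, or the origin of a listed thing).
The state is a dict: "time_s": time; "joints": joint angles; "qd": joint speeds; "effort": joint torques, N m; "position": TCP position; "tcp_rot": TCP orientation; "ft_force": force on the tool from outside, world axes, zero at the start; "moment": the same for the moment, N m; "finger_gap": finger opening in m; "grasp_force": force on a finger pad.
Only numpy, scipy, OpenCV 4.12 (cv2) and the standard library are available. Lean on these libraries where they do the work, as an engineer would, in place of code of your own. Each camera call takes 0.05 s, during which the arm holds its last target. There are 200 camera calls.

## Task

Load the tilted bench rack: take the two brass bars that lie on the table and stack them, one after the other, on the bar already in the rack, so that all three lie flat on each other with their ends in line (within a centimetre) and each leans back square against both uprights. Then swing the hold-down over by its red tab and lay it on the top bar, leaving the glue bottle and the tape roll where they are.

Things in the scene. Friction and masses are not known exactly. Their poses are not given: they have to be found in the camera images.
- rack: aluminium bench rack, fixed to the table, open front towards the robot, on a dark base plate 150 x 216 mm; no front lip, no side walls. Origin: on the table, 42 mm under the bed's. Friction holds a bar on its slope wherever it is put: it does not slide back by itself
- bed: the rack's bed (206 mm wide, x = -48 to +34 mm), tilted 18 degrees (0.314 rad). Origin: on its surface, midway between the uprights, at their front faces; x points back and downhill, y to the left along the rack, z square to the bed, up along the uprights. A bar fully home has its origin at x -18, y 0 and z 0, 36 or 72 mm (lowest, second, third place), its y along the bed's y, either way round
- upright_left (a point): foot of the left upright's front face, at y +76 mm in the bed frame. Each of the two uprights (the backstop) is 16 mm wide, 30 mm thick (x = 0 to 30 mm), 127 mm tall, with a black facing strip; the 136 mm between them is open: a finger can pass there behind a bar
- upright_right (a point): the same of the right upright, at y -76 mm in the bed frame
- bar_low: straight brass bar, a closed block 36 mm wide, 190 mm long, 36 mm high, 0.28 to 0.46 kg. Origin: centre of its underside (y from -94 to +96 mm); y runs along its length, z up through its top. Already in the rack's lowest place, loose
- bar_a: straight brass bar, a closed block 36 mm wide, 190 mm long, 36 mm high, 0.28 to 0.46 kg. Origin: centre of its underside (y from -94 to +96 mm); y runs along its length, z up through its top. On the table beside the rack at the start
- bar_b: straight brass bar, a closed block 36 mm wide, 190 mm long, 36 mm high, 0.28 to 0.46 kg. Origin: centre of its underside (y from -94 to +96 mm); y runs along its length, z up through its top. On the table at the rack's other side; either of bar_a and bar_b may go first
- hold_down (a joint): hinge of the hold-down, rad: 0 = hanging back behind the uprights, 0.5 rad below parallel to the bed (starts at 0 to 0.25); 2.07 = standing along the uprights; 3.64 = lying forward, parallel to the bed, its cross bar on the middle of a full stack of three (108 mm); stop at 4.0. Damped, slight friction (0.05 N m): once well past the uprights it sinks slowly by its weight and stays down
- pivot (a point): middle of the hold-down's pivot line, at x 18, y 0, z 116 mm in the bed frame; the line runs along the bed's y. The hold-down is a steel U-shaped bail on the uprights' outer sides with a black rubber-sleeved cross bar (16 mm thick, 168 mm long) 36 mm from the pivot line; about 0.26 kg
- tab (a point): centre of the red pull tab, a disc 26 mm across and 14 mm thick at the middle of the hold-down, 82 mm from the pivot line; its flat faces look along the bed's y: pinch it by these, it turns between the fingers as it swings. In the bed frame: x = 18 + 82 cos(q - 0.5), y = 0, z = 116 + 82 sin(q - 0.5) mm at joint value q
- glue_bottle: white glue bottle with a red tip, 34 mm wide, 100 mm tall, standing; bystander. Origin: centre of its underside
- tape_yellow: roll of yellow tape lying flat, 64 mm across, 19 mm high; bystander. Origin: centre of its underside

How it is judged:
By the outcome, as a careful person would: the job done as asked, in the order asked, and still so for the second after the job is handed in, with the robot touching nothing.
It also fails if it takes over 72 s, if anything falls off the work surface, if the arm or the gripper's body presses on something with over 40 N, if the wrist force passes 120 N, or if a joint passes its speed limit or range.

## Working session

There is one attempt and no reset: what is moved stays moved. The work goes in short steps, Python scripts to look and compute and a tool call to move; the robot and the scene stay as the last step left them, time stands still between calls to the robot, and variables do not carry over. Pictures are saved under pics/ and viewed, at most 10 in all, crops included, and the job is handed in when it is done.

Besides the shell and the picture viewer there is one more tool, called after ">>>" in YAML: its name, and indented under it one key for each argument. servo_tool: Moves the arm, as the interface text tells. Its arguments: {"type":"object","properties":{"grip":{"type":"array"},"dp":{"type":"array"},"yaw":{"type":"array"},"force":{"type":"number"}},"required":["grip","dp","yaw"]}

```bash
mkdir -p pics; ls; cat > h.py <<'E'
from rig import env
import numpy as np, cv2
from scipy.spatial.transform import Rotation as Ro
np.set_printoptions(precision=4,suppress=True)
def ray(im,rc):
    d=np.array([(rc[1]-im['cx'])/im['fx'],(rc[0]-im['cy'])/im['fy'],1]); R=np.array(im['R']); t=np.array(im['t'])
    return -R.T@t, R.T@d
def onz(im,rc,z=0):
    o,d=ray(im,rc); return o+d*(z-o[2])/d[2]
def proj(im,X):
    c=np.array(im['R'])@np.array(X)+np.array(im['t']); return np.array([im['cy']+im['fy']*c[1]/c[2],im['cx']+im['fx']*c[0]/c[2]])
def save(im,n): cv2.imwrite('pics/'+n,cv2.cvtColor(im['color'],cv2.COLOR_RGB2BGR))
E
python3 - <<'E'
from h import *
print(env.sense())
ims={n:env.get_image(n) for n in('scene','top')}
for n,im in ims.items():
    save(im,n+'0.png'); print(n,-np.array(im['R']).T@im['t'])
    for l in ['rack','bed','upright_left','upright_right','bar_low','bar_a','pivot','tab','glue_bottle','tape_yellow']:
        try:
            r=env.place_of(l,im)
            print(l,[(np.round(q['position'],1),round(q['confidence'],2),onz(im,q['position'])) for q in r[:3]])
        except Exception as e: print(l,e)
a=np.hstack([ims['scene']['color'],ims['top']['color']]);cv2.imwrite('pics/both0.png',cv2.resize(a[:,:,::-1],(800,300)))
E
```

```text
pics
{'time_s': 0.0, 'joints': array([-1.4166,  0.4916,  1.5594,  0.    ,  1.0917, -0.1056]), 'qd': array([-0.0013, -0.0007, -0.0005, -0.0016, -0.001 ,  0.0002]), 'effort': array([  0.    , -61.265 , -25.8188,   0.0692,   0.0482,  -0.0001]), 'position': array([ 0.1605, -0.6038,  0.214 ]), 'tcp_rot': array([-3.1405, -0.0001,  0.2597]), 'ft_force': array([-0.2452,  0.0727,  0.0057]), 'moment': array([ 0.0136, -0.0101,  0.0269]), 'grasp_force': 0.0, 'finger_gap': 0.09506087856978378}
scene [0.1152 0.8805 0.7856]
rack [(array([242.4, 286.7]), 0.82, array([0.4704, 0.121 , 0.    ])), (array([179.1, 248.7]), 0.61, array([ 0.6744, -0.0477,  0.    ]))]
bed [(array([224. , 287.3]), 0.67, array([0.499 , 0.0629, 0.    ]))]
upright_left [(array([248.2, 278.2]), 0.95, array([ 0.4782,  0.148 , -0.    ]))]
upright_right [(array([208. , 298.3]), 0.92, array([ 0.5034, -0.0056,  0.    ]))]
bar_low [(array([226.6, 293.2]), 0.67, array([0.4825, 0.064 , 0.    ]))]
bar_a [(array([177.7, 339.9]), 0.82, array([ 0.464 , -0.1814,  0.    ])), (array([312.6, 205.8]), 0.55, array([0.515 , 0.3827, 0.    ]))]
pivot
[... 484 characters left out ...]
.96, array([0.4721, 0.1263, 0.    ]))]
upright_left [(array([224. , 233.9]), 0.93, array([0.4674, 0.2004, 0.    ]))]
upright_right [(array([219. , 278.3]), 0.74, array([0.4857, 0.0582, 0.    ]))]
bar_low [(array([232.1, 259.4]), 0.6, array([0.4428, 0.1181, 0.    ]))]
bar_a [(array([225.9, 356.4]), 0.73, array([ 0.4677, -0.1911,  0.    ])), (array([209.3, 176.5]), 0.7, array([0.5117, 0.3868, 0.    ]))]
pivot [(array([205.1, 256.6]), 0.91, array([0.5292, 0.1285, 0.    ]))]
tab [(array([188.2, 253.3]), 0.76, array([0.5834, 0.14  , 0.    ]))]
glue_bottle [(array([163.2, 312.6]), 0.6, array([ 0.6667, -0.0496,  0.    ]))]
tape_yellow [(array([152.8, 216.1]), 0.79, array([0.6965, 0.2623, 0.    ]))]
```

View pics/both0.png

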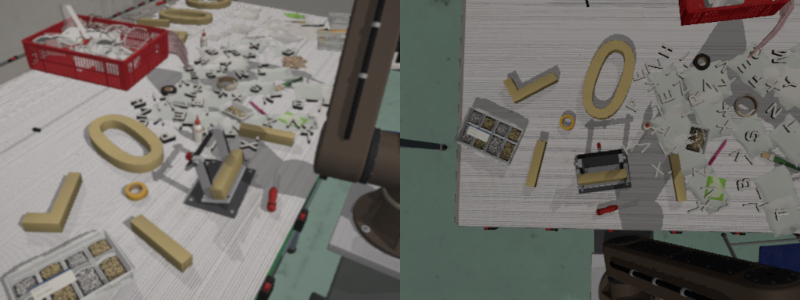

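```bash
cat >> h.py <<'E'
from scipy.optimize import least_squares, minimize
def bedT(p): # p=x,y,yaw -> R,t
    return Ro.from_euler('z',p[2]).as_matrix()@Ro.from_euler('y',.314).as_matrix(), np.array([p[0],p[1],.042])
def tabb(q): return np.array([.018+.082*np.cos(q-.5),0,.116+.082*np.sin(q-.5)])
def box(c,R): # bar corners
    return [np.array(c)+R@np.array([x,y,z]) for x in(-.018,.018) for y in(-.094,.096) for z in(0,.036)]
def sil(im,pts,sh=(384,512),s=4):
    m=np.zeros((sh[0]*s,sh[1]*s),np.uint8)
    P=np.array([(proj(im,p)[::-1]+.5)*s-.5 for p in pts]).astype(np.float32)
    cv2.fillConvexPoly(m,cv2.convexHull(P.round().astype(np.int32)),1); return cv2.resize(m.astype(np.float32),(sh[1],sh[0]),interpolation=cv2.INTER_AREA)
def fitbar(ims,masks,g):
    def f(p):
        e=0
        for im,m in zip(ims,masks):
            e+=np.abs(sil(im,box([p[0],p[1],0],Ro.from_euler('z',p[2]).as_matrix()))-m).sum()
        return e
    r=minimize(f,g,method='Nelder-Mead',options=dict(initial_simplex=np.array([g]+[np.array(g)+d for d in np.diag([.01,.01,.1])]),xatol=2e-4,fatol=.1)); return r.x,r.fun
E
python3 - <<'E'
from h import *
ims=[env.get_image(n) for n in('scene','top')]
obs=[]
for im in ims:
    for l,w in dict(upright_left=1,upright_right=1,bed=.7,pivot=1,tab=1,rack=.5).items():
        r=env.place_of(l,im)
        if r: obs.append((im,l,np.array(r[0]['position']),w*r[0]['confidence']))
pts=dict(upright_left=[0,.076,0],upright_right=[0,-.076,0],bed=[0,0,0],pivot=[.018,0,.116])
def res(p,raw=False):
    R,t=bedT(p); o=[]
    for im,l,rc,w in obs:
        X=t-[0,0,.042] if l=='rack' else R@(tabb(p[3]) if l=='tab' else np.array(pts[l]))+t
        o.append((proj(im,X)-rc)*(1 if raw else w))
    return np.array(o).ravel()
s=least_squares(res,[.47,.12,0,.1],loss='soft_l1'); print('rack',s.x)
print([(o[1],e) for o,e in zip(obs,res(s.x,True).reshape(-1,2).round(1))])
for im in ims:
    im['o']=env.outline_of('bar_a',im); print([(o['bbox'],round(o['confidence'],2)) for o in im['o']])
for g in ([.465,-.19],[.512,.387]):
    ms=[];ii=[]
    for im in ims:
        c=proj(im,[g[0],g[1],.018])
        for o in im['o']:
            b=o['bbox']
            if b[0]<c[1]<b[0]+b[2] and b[1]<c[0]<b[1]+b[3]: ms.append(o['pixels'].astype(float));ii.append(im);break
    print(len(ms),[m.sum() for m in ms])
    for y0 in(-.2,.15): print(fitbar(ii,ms,g+[y0]))
    print('toponly',fitbar(ii[-1:],ms[-1:],g+[0]))
for l in('bar_low','rack'): print(l,[(o['bbox'],round(o['confidence'],2)) for o in env.outline_of(l,ims[1])])
im=ims[1];v=im['color'][130:290,150:390].copy();cv2.imwrite('pics/crop1.png',cv2.resize(v[:,:,::-1],(780,520),interpolation=cv2.INTER_CUBIC))
E
```

```text
rack [0.4757 0.1203 0.1425 0.0072]
[('upright_left', array([ 2. , -3.4])), ('upright_right', array([-1.7,  0.6])), ('bed', array([ 1.7, -2.8])), ('pivot', array([ 1.4, -1. ])), ('tab', array([-1.7,  0.8])), ('rack', array([ 1.3, -0.4])), ('upright_left', array([0.1, 0.9])), ('upright_right', array([-2.4,  3.5])), ('bed', array([-1.3, -1.1])), ('pivot', array([1.8, 2. ])), ('tab', array([ 0.6, -2.7])), ('rack', array([ 2.7, -1.1]))]
[([168.4, 272.4, 73.6, 75.5], 0.88), ([305.0, 158.3, 75.3, 28.4], 0.83), ([268.0, 191.7, 46.3, 62.8], 0.56)]
[([345.9, 201.2, 20.6, 55.9], 0.67)]
2 [np.float64(1301.0), np.float64(728.0)]
(array([ 0.4649, -0.1845, -1.3773]), np.float64(203.625))
(array([ 0.4663, -0.1841,  1.7561]), np.float64(199.3125))
toponly (array([ 0.4646, -0.1833, -1.3892]), np.float64(113.9375))
1 [np.float64(2293.0)]
(array([0.5133, 0.3883, 1.3406]), np.float64(83.75))
(array([0.5138, 0.3881, 1.3375]), np.float64(81.6875))
toponly (array([0.5138, 0.3883, 1.3392]), np.float64(87.625))
bar_low [([228.4, 217.2, 61.1, 17.4], 0.79)]
rack [([223.9, 183.5, 73.4, 62.9], 0.88)]
```

View pics/crop1.png

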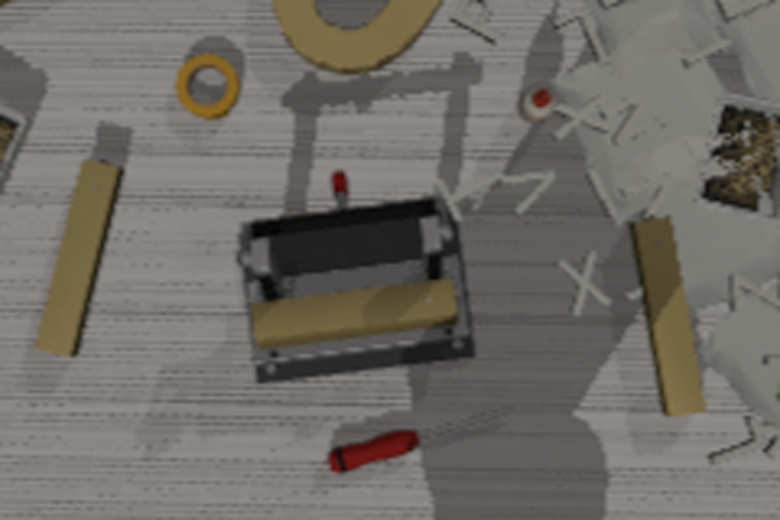

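```bash
cat >> h.py <<'E'
def go(x,y,z,yaw):
    s=env.sense(); R=Ro.from_euler('xyz',s['tcp_rot']).as_matrix()
    d=R.T@(np.array([x,y,z])-s['position'])*1000
    dy=-np.degrees((yaw-s['tcp_rot'][2]+np.pi)%(2*np.pi)-np.pi)
    print('dp',d.round(1),'n',np.linalg.norm(d).round(),'yaw',round(dy,1),'t',round(s['time_s'],2))
E
python3 -c "
from h import *
go(.466,-.184,.15,.185)"
```

```text
dp [ 403.1 -327.5   64.6] n 523.0 yaw 4.3 t 2.0
```

>>> servo_tool:
  grip: [1,1,1,1,1]
  dp:
    - [46,-37,7]
    - [92,-75,15]
    - [138,-112,22]
    - [184,-150,30]
    - [230,-187,37]
  yaw: [1,2,3,4,4.3]

```text
time_s: 2.62
position: [0.3357, -0.3627, 0.1776]
tcp_rot: [3.141, -0.0, 0.184]
ft_force: [-0.3, -1.2, -0.6]
finger_gap: 0.0949
grasp_force: 0.0
```

```bash
python3 -c "
from h import *
go(.466,-.184,.15,.185)"
```

```text
dp [ 160.8 -151.8   27.6] n 223.0 yaw -0.1 t 2.62
```

>>> servo_tool:
  grip: [1,1,1,1,1]
  dp:
    - [40,-38,7]
    - [80,-76,14]
    - [121,-114,21]
    - [161,-152,28]
    - [161,-152,28]
  yaw: [0,0,0,0,0]

```text
time_s: 3.25
position: [0.4665, -0.1826, 0.1493]
tcp_rot: [-3.141, 0.0, 0.189]
ft_force: [-0.1, -0.3, -0.5]
finger_gap: 0.0951
grasp_force: 0.0
```

```bash
python3 - <<'E'
from h import *
im=env.get_image('wrist'); save(im,'w1.png'); print(-np.array(im['R']).T@im['t'])
o=env.outline_of('bar_a',im); print([(q['bbox'],q['confidence'],q['pixels'].sum()) for q in o])
for q in o[:2]: print(fitbar([im],[q['pixels'].astype(float)],[.466,-.184,1.756]))
go(.466,-.184,.15,.185)
E
```

```text
[ 0.5317 -0.1703  0.3202]
[([232.2, 80.4, 47.2, 181.1], 0.67, np.int64(7613))]
(array([ 0.4661, -0.1836,  1.7544]), np.float64(1308.0625))
dp [ 1.  -0.9 -0.4] n 1.0 yaw 0.1 t 3.35
```

View pics/w1.png

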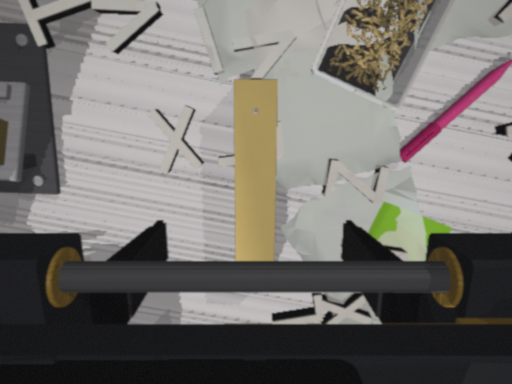

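```bash
python3 - <<'E'
from h import *
im=env.get_image('wrist')
g=[.466,-.184,1.756]
for rc in([80,234],[80,277],[235,235],[235,276]): print(onz(im,rc,.036))
R=Ro.from_euler('z',g[2]).as_matrix()
print([proj(im,p).round(1) for p in box([g[0],g[1],0],R)])
E
```

```text
[ 0.5528 -0.1521  0.036 ]
[ 0.5593 -0.1864  0.036 ]
[ 0.4214 -0.1757  0.036 ]
[ 0.4283 -0.2122  0.036 ]
[array([ 80.5, 272.7]), array([ 76.4, 275.1]), array([270.9, 270.4]), array([288.5, 272.2]), array([ 80.6, 233.3]), array([ 76.4, 230.6]), array([270.9, 236.1]), array([288.5, 234.1])]
```

```bash
python3 -c "
from h import *
go(.463,-.1862,.005,.185)"
```

```text
dp [ -2.    0.1 144.7] n 145.0 yaw -0.0 t 3.4
```

>>> servo_tool:
  grip: [1,1,1,1,1]
  dp:
    - [-2,0,50]
    - [-2,0,100]
    - [-2,0,130]
    - [-2,0,143.5]
    - [-2,0,143.5]
  yaw: [0,0,0,0,0]

```text
time_s: 4.03
position: [0.4628, -0.1864, 0.006]
tcp_rot: [-3.141, 0.001, 0.183]
ft_force: [0.5, -0.0, 1.0]
finger_gap: 0.0951
grasp_force: 0.0
```

>>> servo_tool:
  grip: [-1,-1,-1,-1,-1]
  dp:
    - [0,0,0]
    - [0,0,0]
    - [0,0,0]
    - [0,0,0]
    - [0,0,0]
  yaw: [0,0,0,0,0]
  force: 30

```text
time_s: 4.65
position: [0.4632, -0.1856, 0.0062]
tcp_rot: [3.141, -0.0, 0.185]
ft_force: [-1.0, -0.1, -0.4]
finger_gap: 0.0505
grasp_force: 0.0
```

>>> servo_tool:
  grip: [-1,-1,-1,-1,-1]
  dp:
    - [0,0,0]
    - [0,0,0]
    - [0,0,0]
    - [0,0,-30]
    - [0,0,-80]
  yaw: [0,0,0,0,0]

```text
time_s: 5.28
position: [0.4624, -0.1853, 0.0857]
tcp_rot: [-3.139, 0.003, 0.185]
ft_force: [-0.0, -0.7, -4.2]
finger_gap: 0.036
grasp_force: 30.0
```

>>> servo_tool:
  grip: [-1,-1,-1,-1,-1]
  dp:
    - [0,-20,-50]
    - [0,-50,-100]
    - [-20,-80,-120]
    - [-30,-110,-130]
    - [-40,-140,-130]
  yaw: [-9,-19,-29,-39,-49]

```text
time_s: 5.9
position: [0.3976, -0.0547, 0.2167]
tcp_rot: [3.14, -0.0, 1.045]
ft_force: [-0.8, -0.2, -3.2]
finger_gap: 0.0357
grasp_force: 30.0
```

```bash
python3 -c "
from h import *
print(env.sense()['ft_force'],env.sense()['position'],env.sense()['finger_gap'])
go(.43,.12,.21,1.713)"
```

```text
[-0.7983 -0.242  -3.2053] [ 0.3976 -0.0547  0.2167] 0.03565358220965649
dp [167.4 -59.6   6.6] n 178.0 yaw -38.3 t 5.9
```

>>> servo_tool:
  grip: [-1,-1,-1,-1,-1]
  dp:
    - [40,-15,2]
    - [80,-30,4]
    - [125,-45,6]
    - [167,-60,6]
    - [167,-60,6]
  yaw: [-10,-20,-30,-38.3,-38.3]

```text
time_s: 6.52
position: [0.4309, 0.1211, 0.2097]
tcp_rot: [-3.141, -0.0, 1.713]
ft_force: [-0.1, -0.3, -3.2]
finger_gap: 0.0358
grasp_force: 30.0
```

```bash
python3 - <<'E'
from h import *
im=env.get_image('wrist'); im2=env.get_image('scene')
cv2.imwrite('pics/w2.png',np.hstack([im['color'],im2['color']])[:,:,::-1]); 
v=cv2.imread('pics/w2.png'); cv2.imwrite('pics/w2s.png',cv2.resize(v,(800,300)))
R,t=bedT([.4757,.1203,.1425])
for l,X in dict(upright_left=[0,.076,0],upright_right=[0,-.076,0],pivot=[.018,0,.116],tab=tabb(.007),bed=[0,0,0]).items():
    for i in(im,im2): print(l,[(np.round(q['position'],1),round(q['confidence'],2)) for q in env.place_of(l,i)[:1]],proj(i,R@np.array(X)+t).round(1))
print(env.sense()['position'],env.sense()['tcp_rot'])
E
```

```text
upright_left [] [111.  300.1]
upright_left [(array([248. , 275.6]), 0.69)] [249.5 273.9]
upright_right [(array([231.4, 255.7]), 0.71)] [254.1 295.7]
upright_right [(array([207.8, 296. ]), 0.95)] [208.2 296.2]
pivot [(array([218.6, 382.6]), 0.7)] [216.7 387.8]
pivot [(array([184.4, 266.7]), 0.87)] [185.4 264.7]
tab [(array([198.7, 421.7]), 0.93)] [196.9 424.9]
tab [(array([200.5, 240.1]), 0.69)] [200.5 241.1]
bed [] [186.3 297.8]
bed [(array([226.3, 289.9]), 0.72)] [227.8 285.6]
[0.431  0.1188 0.2101] [3.1415 0.0001 1.7078]
```

View pics/w2s.png

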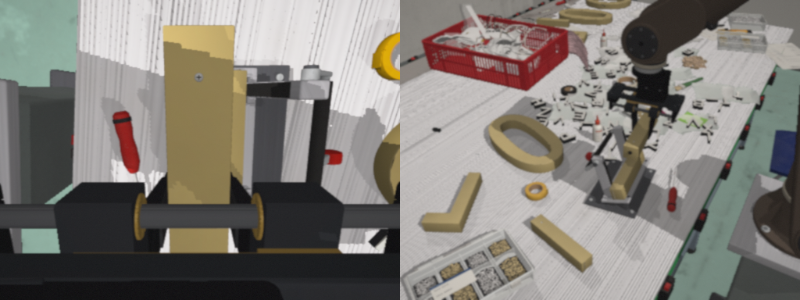

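```bash
python3 - <<'E'
from h import *
im=env.get_image('wrist');s=env.sense();print(im['fx'],np.array(im['R']))
R=Ro.from_euler('z',s['tcp_rot'][2]).as_matrix()
Rw=R@Ro.from_euler('z',-np.pi/2).as_matrix()
p=s['position']-[0,0,.006]
o=env.outline_of('bar_a',im); print([(q['bbox'],q['confidence'],q['pixels'].sum()) for q in o])
c=box(p,Rw); print([proj(im,x).round(0) for x in c])
m=o[0]['pixels']
for r in(40,60,100,140,180,220,235):
    w=np.where(m[r])[0]; print(r,w.min() if len(w) else 0,w.max() if len(w) else 0)
E
```

```text
332.8366688228521 [[ 0.9908  0.1351 -0.0004]
 [ 0.1312 -0.9617  0.2406]
 [ 0.0322 -0.2384 -0.9706]]
[([208.4, 31.1, 94.3, 294.7], 0.93, np.int64(22103)), ([297.7, 83.7, 19.1, 152.1], 0.57, np.int64(2338))]
[array([375., 228.]), array([427., 222.]), array([ 52., 220.]), array([ 36., 210.]), array([375., 284.]), array([427., 290.]), array([ 52., 292.]), array([ 36., 302.])]
40 209 301
60 209 299
100 210 298
140 212 297
180 213 296
220 214 295
235 215 294
```

```bash
python3 - <<'E'
from h import *
im=env.get_image('wrist')
m=max((q for q in env.outline_of('bar_low',im) if q['bbox'][0]>280),key=lambda q:q['confidence'])['pixels']
obs=[(r,np.where(m[r])[0].max()) for r in range(100,231,10)]; print(obs, np.where(m.any(1))[0].min())
def pred(p):
    R,t=bedT(p); out=[]
    pts=[]
    for x,z in((0,.036),):
        a=proj(im,R@np.array([x,-.094,z])+t);b=proj(im,R@np.array([x,.096,z])+t)
        out=[a[1]+(b[1]-a[1])*(r-a[0])/(b[0]-a[0]) for r,_ in obs]
    return np.array(out),b
for p in([.4757,.1203,.1425],[.473,.119,.1425],[.473,.119,.125]):
    o,b=pred(p); print(p,(o-[c+.5 for _,c in obs]).round(1),b)
E
```

```text
[(100, np.int64(315)), (110, np.int64(314)), (120, np.int64(314)), (130, np.int64(314)), (140, np.int64(313)), (150, np.int64(313)), (160, np.int64(313)), (170, np.int64(312)), (180, np.int64(312)), (190, np.int64(311)), (200, np.int64(310)), (210, np.int64(311)), (220, np.int64(311)), (230, np.int64(310))] 87
[0.4757, 0.1203, 0.1425] [2.4 3.  2.6 2.2 2.9 2.5 2.1 2.7 2.3 3.  3.6 2.2 1.8 2.5] [ 84.1031 318.4813]
[0.473, 0.119, 0.1425] [-0.9 -0.2 -0.6 -0.9 -0.3 -0.6 -1.  -0.4 -0.7 -0.1  0.6 -0.8 -1.1 -0.5] [ 85.215  315.1619]
[0.473, 0.119, 0.125] [ 0.8  1.3  0.7  0.2  0.7  0.1 -0.4  0.  -0.5 -0.   0.4 -1.1 -1.6 -1.2] [ 85.4536 317.078 ]
```

```bash
cat >> h.py <<'E'
P=[.4735,.118,.1425]
def rp(X,Y,Z,yaw): # rack-level frame (mm, Z above table)
    c,s=np.cos(P[2]),np.sin(P[2]); go(P[0]+(c*X-s*Y)/1e3,P[1]+(s*X+c*Y)/1e3,Z/1e3,P[2]+yaw)
E
python3 -c "
from h import *
rp(-8,-1.5,96,np.pi/2)"
```

```text
dp [ -8.4  34.  114.1] n 119.0 yaw -0.3 t 7.33
```

>>> servo_tool:
  grip: [-1,-1,-1,-1,-1]
  dp:
    - [-8.4,34,20]
    - [-8.4,34,60]
    - [-8.4,34,95]
    - [-8.4,34,110]
    - [-8.4,34,113]
  yaw: [-0.3,-0.3,-0.3,-0.3,-0.3]

```text
time_s: 7.95
position: [0.4655, 0.1154, 0.0963]
tcp_rot: [-3.14, 0.0, 1.714]
ft_force: [0.0, -0.2, -2.9]
finger_gap: 0.0358
grasp_force: 30.0
```

>>> servo_tool:
  grip: [-1,-1,-1,-1]
  dp:
    - [0,0,1]
    - [0,0,2]
    - [0,0,3]
    - [0,0,3]
  yaw: [0,0,0,0]

```text
time_s: 8.45
position: [0.4659, 0.1154, 0.0943]
tcp_rot: [3.141, 0.0, 1.714]
ft_force: [0.8, 0.2, -3.1]
finger_gap: 0.0358
grasp_force: 30.0
```

```bash
python3 -c "
from h import *
rp(-8,-1.5,93,np.pi/2); print(env.sense()['moment'])"
```

```text
dp [-0.  -0.1  1.3] n 1.0 yaw 0.0 t 8.45
[-0.0222 -0.1373 -0.0127]
```

>>> servo_tool:
  grip: [-1,-1,-1]
  dp:
    - [0,0,1]
    - [0,0,2]
    - [0,0,2]
  yaw: [0,0,0]

```text
time_s: 8.82
position: [0.4659, 0.1154, 0.0932]
tcp_rot: [3.141, 0.0, 1.714]
ft_force: [-3.8, -0.5, 14.8]
finger_gap: 0.0358
grasp_force: 30.0
```

>>> servo_tool:
  grip: [-0.1,0.1,0.1,0.1,0.1]
  dp:
    - [0,0,-1]
    - [0,0,-1]
    - [0,0,-1]
    - [0,0,-1]
    - [0,0,-1]
  yaw: [0,0,0,0,0]

```text
time_s: 9.45
position: [0.4658, 0.1154, 0.093]
tcp_rot: [-3.141, 0.0, 1.714]
ft_force: [0.7, -0.7, -0.7]
finger_gap: 0.0525
grasp_force: 0.5
```

```bash
python3 - <<'E'
from h import *
im=env.get_image('scene'); save(im,'s3.png');cv2.imwrite('pics/s3c.png',cv2.resize(im['color'][120:290,200:380,::-1],(630,595),interpolation=cv2.INTER_CUBIC))
E
```

```text
(no output)
```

View pics/s3c.png

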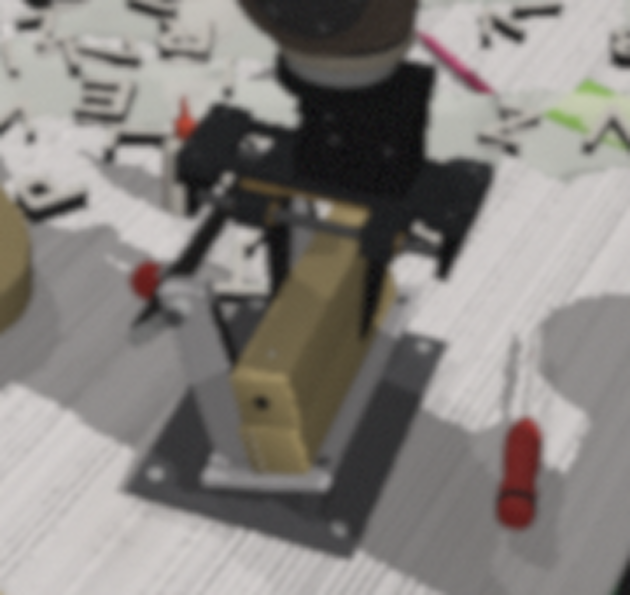

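>>> servo_tool:
  grip: [0.1,0.1,0.1,0.1,0.1]
  dp:
    - [0,0,-8]
    - [0,4,-8]
    - [0,8,-8]
    - [0,11,-8]
    - [0,13,-8]
  yaw: [0,0,0,0,0]

```text
time_s: 10.12
position: [0.4787, 0.1172, 0.1009]
tcp_rot: [-3.141, 0.0, 1.714]
ft_force: [-0.9, 0.7, -0.5]
finger_gap: 0.0524
grasp_force: 0.4
```

>>> servo_tool:
  grip: [0.1,0.1,0.1]
  dp:
    - [0,1.5,0]
    - [0,3,0]
    - [0,3,0]
  yaw: [0,0,0]

```text
time_s: 10.5
position: [0.4817, 0.1177, 0.1011]
tcp_rot: [3.142, 0.0, 1.714]
ft_force: [0.1, -0.6, -0.4]
finger_gap: 0.0527
grasp_force: 0.1
```

>>> servo_tool:
  grip: [0.1,0.1,0.1,0.1]
  dp:
    - [0,1,0]
    - [0,2,0]
    - [0,3,0]
    - [0,3,0]
  yaw: [0,0,0,0]

```text
time_s: 11.0
position: [0.4828, 0.1179, 0.1008]
tcp_rot: [-3.137, 0.0, 1.714]
ft_force: [-7.9, -2.0, 4.2]
finger_gap: 0.0522
grasp_force: 4.5
```

>>> servo_tool:
  grip: [0.1,0.1,0.1,0.1]
  dp:
    - [0,1,0]
    - [0,2,0]
    - [0,2,0]
    - [0,-6,0]
  yaw: [0,0,0,0]

```text
time_s: 11.5
position: [0.4787, 0.1172, 0.1011]
tcp_rot: [3.141, 0.0, 1.714]
ft_force: [-0.1, -0.7, 0.6]
finger_gap: 0.0522
grasp_force: 0.0
```

>>> servo_tool:
  grip: [0.1,0.2,0.3,0.5,0.7]
  dp:
    - [0,-2,-5]
    - [0,-2,-30]
    - [0,-2,-70]
    - [0,-2,-115]
    - [0,-2,-115]
  yaw: [0,0,0,0,0]

```text
time_s: 12.12
position: [0.4783, 0.1172, 0.2194]
tcp_rot: [3.135, 0.0, 1.714]
ft_force: [0.5, 0.5, -0.2]
finger_gap: 0.0762
grasp_force: 0.0
```

```bash
python3 -c "
from h import *
go(.46,.34,.20,2.909)"
```

```text
dp [223.1  13.5  19.4] n 224.0 yaw -68.5 t 12.12
```

>>> servo_tool:
  grip: [1,1,1,1,1]
  dp:
    - [45,8,0]
    - [90,15,0]
    - [135,22,0]
    - [180,30,0]
    - [223,35,10]
  yaw: [-10,-20,-30,-40,-50]

```text
time_s: 12.75
position: [0.4798, 0.3444, 0.2058]
tcp_rot: [3.141, 0.001, 2.592]
ft_force: [1.0, -1.0, 0.4]
finger_gap: 0.095
grasp_force: 0.0
```

```bash
python3 -c "
from h import *
go(.5138,.3882,.15,2.909)"
```

```text
dp [-6.1 55.  55.8] n 79.0 yaw -18.2 t 12.75
```

>>> servo_tool:
  grip: [1,1,1,1]
  dp:
    - [-2,20,20]
    - [-4,40,40]
    - [-6,55,55]
    - [-6,55,55]
  yaw: [-9,-18.2,-18.2,-18.2]

```text
time_s: 13.25
position: [0.5136, 0.3863, 0.1494]
tcp_rot: [-3.14, -0.002, 2.901]
ft_force: [-0.2, -1.0, 0.0]
finger_gap: 0.0953
grasp_force: 0.0
```

```bash
python3 - <<'E'
from h import *
im=env.get_image('wrist'); 
o=env.outline_of('bar_a',im); print([(q['bbox'],q['confidence'],q['pixels'].sum()) for q in o])
m=o[0]['pixels']; 
for r in(90,100,140,180,220,230):
    w=np.where(m[r])[0]
    if len(w): print(r,w.min(),w.max(),onz(im,[r,w.min()-.5],.036),onz(im,[r,w.max()+.5],.036))
r=np.where(m.any(1))[0].min(); print(onz(im,[o[0]['bbox'][1]-.5,np.where(m[r+3])[0].mean()],.036))
s=env.sense();R=Ro.from_euler('z',s['tcp_rot'][2]-np.pi/2).as_matrix()
print(s['position'],s['tcp_rot'],[proj(im,p).round(0) for p in box([*s['position'][:2],0],R)])
i2=env.get_image('top')
o2=[q for q in env.outline_of('bar_a',i2)]; print([(q['bbox'],round(q['confidence'],2)) for q in o2])
E
```

```text
[([234.1, 75.1, 47.0, 186.5], 0.78, np.int64(7672)), ([0.0, 184.0, 22.5, 46.6], 0.62, np.int64(545))]
90 235 277 [0.4257 0.3906 0.036 ] [0.4341 0.4247 0.036 ]
100 235 278 [0.4333 0.3886 0.036 ] [0.442  0.4237 0.036 ]
140 236 278 [0.465  0.3812 0.036 ] [0.4737 0.4165 0.036 ]
180 237 277 [0.4985 0.3733 0.036 ] [0.507  0.4079 0.036 ]
220 238 277 [0.534 0.365 0.036] [0.5426 0.3998 0.036 ]
230 238 277 [0.5432 0.3626 0.036 ] [0.5518 0.3977 0.036 ]
[0.4183 0.4105 0.036 ]
[0.5136 0.3859 0.1512] [-3.1413 -0.0001  2.9016] [array([272., 238.]), array([290., 236.]), array([ 82., 235.]), array([ 78., 232.]), array([272., 272.]), array([290., 274.]), array([ 82., 274.]), array([ 78., 277.])]
[([230.3, 212.8, 62.3, 21.8], 0.76), ([171.0, 179.6, 19.1, 21.9], 0.7)]
```

```bash
python3 -c "
from h import *
go(.511,.3888,.0062,2.908)"
```

```text
dp [  3.4   2.1 145.7] n 146.0 yaw -0.3 t 13.45
```

>>> servo_tool:
  grip: [1,0.5,0.2,0,-0.1]
  dp:
    - [3.4,2,50]
    - [3.4,2,100]
    - [3.4,2,130]
    - [3.4,2,145]
    - [3.4,2,145]
  yaw: [-0.3,-0.3,-0.3,-0.3,-0.3]

```text
time_s: 14.08
position: [0.5109, 0.3888, 0.0062]
tcp_rot: [-3.141, -0.0, 2.909]
ft_force: [0.1, 0.1, 0.0]
finger_gap: 0.0606
grasp_force: 0.0
```

>>> servo_tool:
  grip: [-1,-1,-1,-1,-1]
  dp:
    - [0,0,0]
    - [0,0,0]
    - [0,0,0]
    - [0,0,0]
    - [0,0,0]
  yaw: [0,0,0,0,0]

```text
time_s: 14.7
position: [0.5112, 0.3892, 0.0072]
tcp_rot: [3.141, 0.001, 2.91]
ft_force: [-0.4, -1.1, 6.9]
finger_gap: 0.0362
grasp_force: 30.0
```

>>> servo_tool:
  grip: [-1,-1,-1,-1,-1]
  dp:
    - [0,0,-30]
    - [0,0,-80]
    - [0,0,-140]
    - [0,0,-200]
    - [0,0,-235]
  yaw: [0,0,0,0,0]

```text
time_s: 15.32
position: [0.5109, 0.3891, 0.2444]
tcp_rot: [3.139, 0.002, 2.909]
ft_force: [0.3, -0.4, -3.1]
finger_gap: 0.036
grasp_force: 30.0
```

```bash
python3 -c "
from h import *
rp(-45,0,245,np.pi/2)"
```

```text
dp [  15.9 -288.9   -1.2] n 289.0 yaw 68.5 t 15.32
```

>>> servo_tool:
  grip: [-1,-1,-1,-1,-1]
  dp:
    - [3,-40,0]
    - [6,-90,0]
    - [9,-140,0]
    - [11,-190,0]
    - [14,-240,0]
  yaw: [10,20,30,40,50]

```text
time_s: 15.95
position: [0.441, 0.1573, 0.2411]
tcp_rot: [-3.141, 0.0, 2.031]
ft_force: [0.6, -0.7, -3.4]
finger_gap: 0.0359
grasp_force: 30.0
```

```bash
python3 -c "
from h import *
rp(-45,0,245,np.pi/2)"
```

```text
dp [-35.5 -31.1  -3.9] n 47.0 yaw 18.2 t 15.95
```

>>> servo_tool:
  grip: [-1,-1,-1,-1]
  dp:
    - [-18,-16,-4]
    - [-35.5,-31,-4]
    - [-35.5,-31,-4]
    - [-35.5,-31,-4]
  yaw: [9,18.2,18.2,18.2]

```text
time_s: 16.45
position: [0.4303, 0.1134, 0.2452]
tcp_rot: [3.141, -0.0, 1.721]
ft_force: [-0.3, 0.1, -2.6]
finger_gap: 0.0357
grasp_force: 30.0
```

```bash
python3 - <<'E'
from h import *
im=env.get_image('wrist'); i2=env.get_image('scene');i3=env.get_image('top')
a=im['color'];b=cv2.resize(i2['color'][120:290,200:380],(406,384),interpolation=cv2.INTER_CUBIC)
cv2.imwrite('pics/w5.png',cv2.resize(np.hstack([a,b])[:,:,::-1],None,fx=.85,fy=.85))
s=env.sense();R=Ro.from_euler('z',s['tcp_rot'][2]-np.pi/2).as_matrix();p=s['position']-[0,0,.007]
print('held pred',[proj(im,x).round(0) for x in box(p,R)])
Rb,t=bedT(P)
for n,z in(('low',0),('second',.036)):
    print(n,[proj(im,x).round(0) for x in box(Rb@np.array([-.018,0,z])+t,Rb)])
for l,X in dict(pivot=[.018,0,.116],tab=tabb(.007)).items():
    print(l,[(np.round(q['position'],1),round(q['confidence'],2)) for q in env.place_of(l,im)[:1]],proj(im,Rb@np.array(X)+t).round(1))
for i in(im,i2):print([(q['bbox'],round(q['confidence'],2)) for q in env.outline_of('bar_a',i)])
rp(-8+11.1,0,96+34,np.pi/2)
E
```

```text
held pred [array([374., 228.]), array([425., 222.]), array([ 53., 220.]), array([ 36., 211.]), array([374., 284.]), array([425., 290.]), array([ 52., 292.]), array([ 36., 302.])]
low [array([255., 262.]), array([269., 273.]), array([ 86., 265.]), array([ 83., 278.]), array([252., 290.]), array([264., 304.]), array([ 87., 296.]), array([ 84., 312.])]
second [array([269., 273.]), array([285., 287.]), array([ 83., 278.]), array([ 80., 294.]), array([264., 304.]), array([279., 320.]), array([ 84., 312.]), array([ 81., 331.])]
pivot [(array([199. , 367.9]), 0.75)] [198.3 370.8]
tab [(array([184.3, 406.5]), 0.72)] [184.1 407. ]
[([293.0, 79.5, 41.7, 172.7], 0.71)]
[([288.0, 125.8, 40.1, 61.2], 0.69), ([261.5, 186.7, 49.0, 56.8], 0.61), ([156.8, 231.2, 31.8, 25.6], 0.57)]
dp [ -1.9  46.6 115. ] n 124.0 yaw 0.4 t 16.8
```

View pics/w5.png

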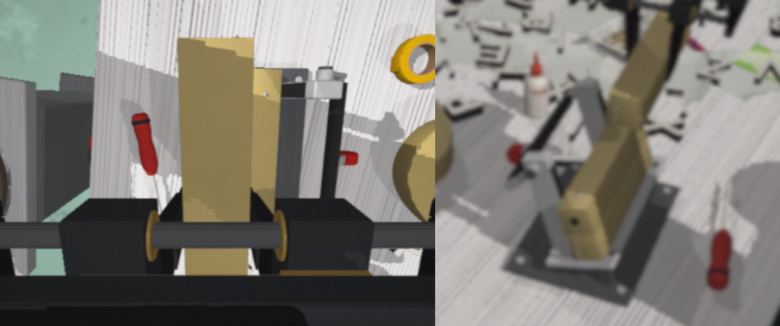

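>>> servo_tool:
  grip: [-1,-1,-1,-1,-1]
  dp:
    - [1,30,20]
    - [1,47.5,60]
    - [1,47.5,95]
    - [1,47.5,110]
    - [1,47.5,113]
  yaw: [0.4,0.4,0.4,0.4,0.4]

```text
time_s: 17.42
position: [0.4768, 0.1211, 0.1312]
tcp_rot: [-3.14, 0.0, 1.712]
ft_force: [-0.6, 0.1, -1.9]
finger_gap: 0.0362
grasp_force: 30.0
```

>>> servo_tool:
  grip: [-1,-1,-1,-1]
  dp:
    - [0,0,1]
    - [0,0,2]
    - [0,0,3]
    - [0,0,3]
  yaw: [0,0,0,0]

```text
time_s: 17.92
position: [0.4771, 0.121, 0.1293]
tcp_rot: [3.141, 0.0, 1.712]
ft_force: [0.1, -0.5, -3.4]
finger_gap: 0.0362
grasp_force: 30.0
```

>>> servo_tool:
  grip: [-1,-1,-1,-1]
  dp:
    - [0,0,0.7]
    - [0,0,1.4]
    - [0,0,2]
    - [0,0,2]
  yaw: [0,0,0,0]

```text
time_s: 18.42
position: [0.4771, 0.1211, 0.1285]
tcp_rot: [3.14, 0.0, 1.712]
ft_force: [-5.1, 0.4, 17.7]
finger_gap: 0.0361
grasp_force: 30.0
```

Contact. Release, raise slightly, and push home.

>>> servo_tool:
  grip: [-0.1,0.1,0.1,0.1,0.1]
  dp:
    - [0,0,-1]
    - [0,0,-1]
    - [0,0,-1]
    - [0,0,-1]
    - [0,0,-1]
  yaw: [0,0,0,0,0]

```text
time_s: 19.05
position: [0.477, 0.121, 0.128]
tcp_rot: [-3.141, 0.0, 1.712]
ft_force: [0.4, 0.3, -0.2]
finger_gap: 0.0526
grasp_force: 0.4
```

>>> servo_tool:
  grip: [0.1,0.1,0.1,0.1,0.1]
  dp:
    - [0,0,-8]
    - [0,4,-8]
    - [0,8,-8]
    - [0,11,-8]
    - [0,13,-8]
  yaw: [0,0,0,0,0]

```text
time_s: 19.68
position: [0.49, 0.1229, 0.1359]
tcp_rot: [-3.141, 0.0, 1.712]
ft_force: [-0.8, -0.5, -0.8]
finger_gap: 0.0524
grasp_force: 0.3
```

>>> servo_tool:
  grip: [0.1,0.1,0.1]
  dp:
    - [0,1.5,0]
    - [0,3,0]
    - [0,3,0]
  yaw: [0,0,0]

```text
time_s: 20.05
position: [0.4929, 0.1233, 0.1361]
tcp_rot: [3.142, 0.0, 1.712]
ft_force: [0.2, -0.3, 0.4]
finger_gap: 0.052
grasp_force: 0.0
```

>>> servo_tool:
  grip: [0.1,0.1,0.1,0.1]
  dp:
    - [0,1,0]
    - [0,2,0]
    - [0,3,0]
    - [0,3,0]
  yaw: [0,0,0,0]

```text
time_s: 20.55
position: [0.4935, 0.1234, 0.1357]
tcp_rot: [-3.136, 0.0, 1.712]
ft_force: [-9.6, -2.4, 5.4]
finger_gap: 0.0522
grasp_force: 5.9
```

>>> servo_tool:
  grip: [0.1,0.1,0.1,0.1]
  dp:
    - [0,1,0]
    - [0,2,0]
    - [0,2,0]
    - [0,-6,0]
  yaw: [0,0,0,0]

```text
time_s: 21.05
position: [0.4897, 0.1228, 0.1361]
tcp_rot: [3.142, 0.0, 1.712]
ft_force: [-0.3, -0.5, 0.6]
finger_gap: 0.0523
grasp_force: 0.0
```

>>> servo_tool:
  grip: [0.1,0.1,0.1,0.1,0.1]
  dp:
    - [0,-2,-5]
    - [0,-2,-30]
    - [0,-2,-70]
    - [-30,-40,-115]
    - [-50,-90,-115]
  yaw: [0,0,0,0,0]

```text
time_s: 21.68
position: [0.4088, 0.06, 0.2536]
tcp_rot: [3.136, 0.001, 1.712]
ft_force: [-0.6, -0.4, -0.5]
finger_gap: 0.0525
grasp_force: 0.0
```

```bash
python3 - <<'E'
from h import *
im=env.get_image('wrist'); i2=env.get_image('scene')
a=im['color'];b=cv2.resize(i2['color'][120:290,200:380],(406,384),interpolation=cv2.INTER_CUBIC)
cv2.imwrite('pics/w6.png',cv2.resize(np.hstack([a,b])[:,:,::-1],None,fx=.85,fy=.85))
Rb,t=bedT(P)
for i in(im,i2):
  for z in(0,.036,.072):
    c=box(Rb@np.array([-.018,0,z])+t,Rb); print(z,[proj(i,c[k]).round(0) for k in(1,3,5,7)])
  for l,X in dict(pivot=[.018,0,.116],tab=tabb(.007)).items():
    print(l,[(np.round(q['position'],1),round(q['confidence'],2)) for q in env.place_of(l,i)[:1]],proj(i,Rb@np.array(X)+t).round(1))
print(env.sense()['position'])
E
```

```text
0 [array([222., 300.]), array([ 27., 307.]), array([218., 330.]), array([ 30., 341.])]
0.036 [array([233., 317.]), array([ 17., 327.]), array([229., 349.]), array([ 20., 364.])]
0.072 [array([247., 337.]), array([  3., 352.]), array([242., 372.]), array([  8., 393.])]
pivot [(array([135.1, 406.4]), 0.7)] [135.9 406.2]
tab [(array([133. , 435.7]), 0.75)] [131.7 436.3]
0 [array([191., 310.]), array([243., 283.]), array([191., 296.]), array([242., 267.])]
0.036 [array([178., 307.]), array([229., 279.]), array([179., 293.]), array([229., 263.])]
0.072 [array([165., 303.]), array([214., 274.]), array([165., 289.]), array([214., 258.])]
pivot [(array([185. , 266.4]), 0.58)] [185.2 266.1]
tab [(array([184.5, 269.2]), 0.72)] [200.3 242.4]
[0.4088 0.0609 0.2514]
```

View pics/w6.png

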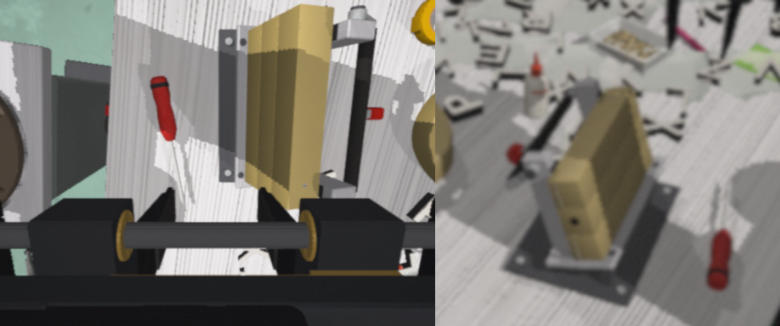

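```bash
python3 -c "
from h import *
rp(-60,0,200,0)"
```

```text
dp [47.4 12.  51.4] n 71.0 yaw 89.9 t 21.98
```

>>> servo_tool:
  grip: [1,1,1,1,1]
  dp:
    - [10,3,0]
    - [20,6,0]
    - [30,9,0]
    - [40,12,0]
    - [47,12,0]
  yaw: [10,20,30,40,50]

```text
time_s: 22.6
position: [0.414, 0.1099, 0.2506]
tcp_rot: [-3.141, 0.001, 0.835]
ft_force: [0.1, -1.2, -0.9]
finger_gap: 0.0937
grasp_force: 0.0
```

>>> servo_tool:
  grip: [1,1,1,1,1]
  dp:
    - [0,0,0]
    - [0,0,0]
    - [0,0,10]
    - [0,0,30]
    - [0,0,30]
  yaw: [10,20,30,39.9,39.9]

```text
time_s: 23.22
position: [0.4132, 0.1094, 0.2199]
tcp_rot: [-3.142, 0.003, 0.145]
ft_force: [0.3, 1.0, 0.3]
finger_gap: 0.0954
grasp_force: 0.0
```

```bash
python3 -c "
from h import *
rp(-45,0,101,0); rp(-29,0,101,0)"
```

```text
dp [ 16.2   0.  118.9] n 120.0 yaw 0.1 t 23.23
dp [ 32.2   0.1 118.9] n 123.0 yaw 0.1 t 23.23
```

>>> servo_tool:
  grip: [1,1,1,1,1]
  dp:
    - [10,0,50]
    - [10,0,100]
    - [13,0,119]
    - [23,0,119]
    - [30,0,119]
  yaw: [0.1,0.1,0.1,0.1,0.1]

```text
time_s: 23.85
position: [0.4445, 0.1135, 0.1031]
tcp_rot: [3.141, -0.002, 0.143]
ft_force: [1.0, -0.3, 0.1]
finger_gap: 0.0952
grasp_force: 0.0
```

>>> servo_tool:
  grip: [1,1,1,1,1]
  dp:
    - [2,0,0]
    - [4,0,0]
    - [5,0,0]
    - [6,0,0]
    - [6,0,0]
  yaw: [0,0,0,0,0]

```text
time_s: 24.48
position: [0.4463, 0.1138, 0.1026]
tcp_rot: [3.141, 0.004, 0.142]
ft_force: [-12.1, -2.6, 12.3]
finger_gap: 0.0951
grasp_force: 7.8
```

>>> servo_tool:
  grip: [1,1,1,1,1]
  dp:
    - [2,0,0]
    - [2,0,0]
    - [-9,0,0]
    - [-9,0,-33]
    - [-1,0,-33]
  yaw: [0,0,0,0,0]

```text
time_s: 25.1
position: [0.4486, 0.114, 0.1371]
tcp_rot: [3.141, -0.005, 0.141]
ft_force: [0.9, 0.9, -0.7]
finger_gap: 0.0948
grasp_force: 0.0
```

>>> servo_tool:
  grip: [1,1,1,1,1]
  dp:
    - [4,0,0]
    - [7,0,0]
    - [9,0,0]
    - [11,0,0]
    - [11,0,0]
  yaw: [0,0,0,0,0]

```text
time_s: 25.72
position: [0.4563, 0.1151, 0.1343]
tcp_rot: [3.141, 0.006, 0.142]
ft_force: [-9.9, -2.1, 3.2]
finger_gap: 0.0947
grasp_force: 4.8
```

>>> servo_tool:
  grip: [1,1,1,1,1]
  dp:
    - [2,0,0]
    - [3,0,0]
    - [3,0,0]
    - [-9,0,0]
    - [-9,0,-50]
  yaw: [0,0,0,0,0]

```text
time_s: 26.35
position: [0.4479, 0.1139, 0.1833]
tcp_rot: [-3.141, 0.006, 0.141]
ft_force: [0.8, 1.2, 0.3]
finger_gap: 0.0954
grasp_force: 0.0
```

>>> servo_tool:
  grip: [0.2,0.2,0.2,0.2,0.2]
  dp:
    - [0,0,-50]
    - [20,0,-70]
    - [75,0,-70]
    - [130,0,-70]
    - [142,0,-70]
  yaw: [0,0,0,0,0]

```text
time_s: 26.98
position: [0.5925, 0.1343, 0.254]
tcp_rot: [3.142, -0.0, 0.141]
ft_force: [-1.1, 0.5, -1.1]
finger_gap: 0.0578
grasp_force: 0.0
```

```bash
python3 - <<'E'
from h import *
im=env.get_image('wrist'); i2=env.get_image('scene');i3=env.get_image('top')
Rb,t=bedT(P)
for i in(im,i2,i3):
  for q in(0,.1,.2): print(q,proj(i,Rb@tabb(q)+t).round(1))
  print([(np.round(q['position'],1),round(q['confidence'],2)) for q in env.place_of('tab',i)[:2]])
cv2.imwrite('pics/w7.png',im['color'][:,:,::-1])
rp(115,0,80,0)
E
```

```text
0 [189.3 253.4]
0.1 [185.1 253.3]
0.2 [181.5 253.3]
[(array([187.8, 251.1]), 0.76), (array([253.1, 253.2]), 0.51)]
0 [200.4 242.6]
0.1 [197.8 240.3]
0.2 [195.  238.2]
[(array([202.1, 237.2]), 0.77)]
0 [187.2 254.4]
0.1 [185.2 254.1]
0.2 [183.4 253.8]
[(array([186.8, 251.2]), 0.84)]
dp [ -1.9  -0.5 175.4] n 175.0 yaw -0.1 t 27.27
```

View pics/w7.png

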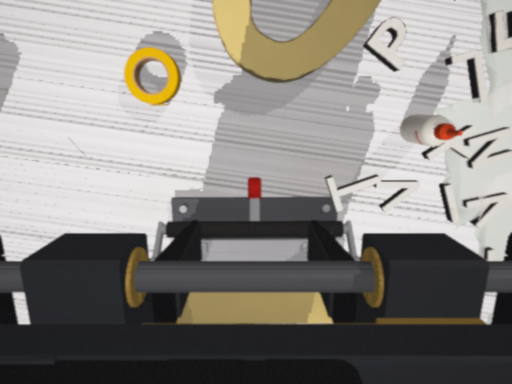

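>>> servo_tool:
  grip: [0.2,0,-0.1,-0.1,-0.1]
  dp:
    - [-1,-0.5,50]
    - [-1,-0.5,105]
    - [-2,-0.5,150]
    - [-3.5,-0.5,172]
    - [-3.5,-0.5,178]
  yaw: [0,0,0,0,0]

```text
time_s: 27.9
position: [0.5857, 0.134, 0.0764]
tcp_rot: [3.142, 0.002, 0.141]
ft_force: [0.9, 0.4, 0.4]
finger_gap: 0.0429
grasp_force: 0.0
```

>>> servo_tool:
  grip: [-1,-1,-1,-1,-1]
  dp:
    - [0,0,0]
    - [0,0,0]
    - [0,0,0]
    - [0,0,0]
    - [0,0,0]
  yaw: [0,0,0,0,0]
  force: 15

```text
time_s: 28.52
position: [0.5871, 0.1337, 0.0779]
tcp_rot: [3.141, -0.001, 0.141]
ft_force: [-1.9, -4.9, 6.3]
finger_gap: 0.0141
grasp_force: 15.0
```

```bash
python3 - <<'E'
from h import *
s=env.sense(); print(s['position'],s['finger_gap'],s['ft_force'],s['grasp_force']); rp(111,0,75,0)
a=np.linspace(-.784,2.80,26); print(np.c_[a,82*np.cos(a)-82*np.cos(a[0]),-(82*np.sin(a)-82*np.sin(a[0]))].round(1).tolist())
E
```

```text
[0.5871 0.1337 0.0779] 0.014142850151957579 [-1.8617 -4.94    6.3198] 14.99816581606865
dp [-3.7 -0.6  2.9] n 5.0 yaw -0.1 t 28.52
[[-0.8, 0.0, -0.0], [-0.6, 7.7, -8.9], [-0.5, 14.0, -18.8], [-0.4, 18.9, -29.5], [-0.2, 22.1, -40.8], [-0.1, 23.8, -52.4], [0.1, 23.7, -64.1], [0.2, 22.0, -75.8], [0.4, 18.6, -87.0], [0.5, 13.7, -97.7], [0.6, 7.2, -107.5], [0.8, -0.5, -116.3], [0.9, -9.5, -123.9], [1.1, -19.4, -130.2], [1.2, -30.1, -135.0], [1.4, -41.4, -138.2], [1.5, -53.1, -139.7], [1.7, -64.8, -139.6], [1.8, -76.4, -137.8], [1.9, -87.6, -134.4], [2.1, -98.3, -129.4], [2.2, -108.1, -122.9], [2.4, -116.8, -115.1], [2.5, -124.4, -106.1], [2.7, -130.6, -96.1], [2.8, -135.3, -85.4]]
```

>>> servo_tool:
  grip: [-1,-1,-1,-1,-1]
  dp:
    - [7.5,-0.3,-9]
    - [13.5,-0.3,-19]
    - [18,-0.3,-29.5]
    - [21,-0.3,-41]
    - [22,-0.3,-52]
  yaw: [0,0,0,0,0]

```text
time_s: 29.15
position: [0.6086, 0.1369, 0.129]
tcp_rot: [3.141, 0.0, 0.141]
ft_force: [-0.1, -5.6, -5.3]
finger_gap: 0.0136
grasp_force: 15.0
```

```bash
python3 - <<'E'
from h import *
Rb,t=bedT(P)
im=env.get_image('wrist')
for q in(.7,.8): print(q,proj(im,Rb@tabb(q)+t).round(1))
print([(np.round(q['position'],1),round(q['confidence'],2)) for q in env.place_of('tab',im)[:2]])
s=env.sense();print(s['finger_gap'],s['ft_force'],s['position'])
E
```

```text
0.7 [247.4 252.9]
0.8 [252.9 252.9]
[(array([245.8, 251.9]), 0.6)]
0.013754479929293458 [ 1.1691 -4.2792 -0.0583] [0.6088 0.1369 0.1299]
```

>>> servo_tool:
  grip: [-1,-1,-1,-1,-1]
  dp:
    - [0,0.3,-12]
    - [-2,0.6,-23.5]
    - [-5,0.6,-35]
    - [-10,0.6,-45.5]
    - [-16.5,0.6,-55]
  yaw: [0,0,0,0,0]

```text
time_s: 29.88
position: [0.5921, 0.1344, 0.185]
tcp_rot: [3.141, -0.001, 0.141]
ft_force: [1.6, -5.2, -4.4]
finger_gap: 0.0142
grasp_force: 15.0
```

>>> servo_tool:
  grip: [-1,-1,-1,-1,-1]
  dp:
    - [-8,0,-9]
    - [-17,0,-16.5]
    - [-27,0,-23]
    - [-37.5,0,-27.5]
    - [-48.5,0,-31]
  yaw: [0,0,0,0,0]

```text
time_s: 30.5
position: [0.5446, 0.1275, 0.2165]
tcp_rot: [3.141, -0.003, 0.141]
ft_force: [3.3, -5.9, -3.2]
finger_gap: 0.0138
grasp_force: 15.0
```

```bash
python3 - <<'E'
from h import *
s=env.sense();print(s['finger_gap'],s['ft_force'],s['position'])
c,sn=np.cos(P[2]),np.sin(P[2]);d=s['position'][:2]-P[:2];X=(c*d[0]+sn*d[1])*1e3;Z=s['position'][2]*1e3+16.9;print(X,Z,'r',np.hypot(X-53,Z-147),'ang',np.arctan2(Z-147,X-53))
E
```

```text
0.013835790923752166 [ 3.2714 -5.9158 -3.2254] [0.5446 0.1275 0.2165]
71.77860264476938 233.37238384967054 r 88.39018389597891 ang 1.3567135607930592
```

>>> servo_tool:
  grip: [-1,-1,-1,-1,-1]
  dp:
    - [-12,0.5,-1.5]
    - [-24,0.5,-1.5]
    - [-36,0.5,0]
    - [-47,0.5,3.5]
    - [-58,0.5,8.5]
  yaw: [0,0,0,0,0]

```text
time_s: 31.12
position: [0.4869, 0.1191, 0.2086]
tcp_rot: [3.141, -0.003, 0.141]
ft_force: [-0.2, -5.9, 11.0]
finger_gap: 0.0137
grasp_force: 15.0
```

>>> servo_tool:
  grip: [-1,-1,-1,-1,-1]
  dp:
    - [-10,0,6.5]
    - [-19,0,14]
    - [-26.5,0,23]
    - [-32.5,0,33]
    - [-36,0,41]
  yaw: [0,0,0,0,0]

```text
time_s: 31.75
position: [0.4494, 0.1136, 0.166]
tcp_rot: [3.141, 0.002, 0.141]
ft_force: [-5.8, -8.8, 6.2]
finger_gap: 0.0141
grasp_force: 15.0
```

```bash
python3 - <<'E'
from h import *
Rb,t=bedT(P)
im=env.get_image('wrist')
for q in(3.4,3.5,3.64): print(q,proj(im,Rb@tabb(q)+t).round(1))
print([(np.round(q['position'],1),round(q['confidence'],2)) for q in env.place_of('tab',im)[:2]])
s=env.sense();print(s['finger_gap'],s['ft_force'],s['position'])
E
```

```text
3.4 [241.1 251.9]
3.5 [243.2 252. ]
3.64 [243.2 252.2]
[(array([240.4, 252.1]), 0.77), (array([163.4, 252.6]), 0.21)]
0.013637170780121693 [-5.8439 -9.5024  2.0932] [0.4491 0.1135 0.1655]
```

>>> servo_tool:
  grip: [-1,-1,-1,-1]
  dp:
    - [-0.5,0.5,1.5]
    - [-1,1,3]
    - [-1,1,4]
    - [-1,1,4]
  yaw: [0,0,0,0]

```text
time_s: 32.35
position: [0.4479, 0.1133, 0.1619]
tcp_rot: [-3.141, 0.004, 0.141]
ft_force: [-10.0, -0.3, 4.7]
finger_gap: 0.014
grasp_force: 15.0
```

>>> servo_tool:
  grip: [-0.6,-0.4,-0.2,-0.1,-0.1]
  dp:
    - [0,0,0]
    - [0,0,0]
    - [0,0,0]
    - [0,0,0]
    - [0,0,0]
  yaw: [0,0,0,0,0]

```text
time_s: 32.98
position: [0.4504, 0.1129, 0.1616]
tcp_rot: [3.142, 0.0, 0.141]
ft_force: [-0.2, 0.2, -0.5]
finger_gap: 0.0426
grasp_force: 0.0
```

>>> servo_tool:
  grip: [-0.1,-0.1,-0.1,-0.1,-0.1]
  dp:
    - [0,0,-10]
    - [0,0,-50]
    - [0,0,-90]
    - [-20,0,-100]
    - [-50,0,-100]
  yaw: [0,0,0,0,0]

```text
time_s: 33.6
position: [0.4008, 0.1059, 0.263]
tcp_rot: [3.141, -0.002, 0.141]
ft_force: [-0.3, 0.6, -0.4]
finger_gap: 0.0427
grasp_force: 0.0
```

>>> servo_tool:
  grip: [0,0,0,0,0]
  dp:
    - [0,30,-5]
    - [0,80,-5]
    - [0,130,-5]
    - [0,180,-5]
    - [0,180,-5]
  yaw: [0,0,0,0,0]

```text
time_s: 34.22
position: [0.4265, -0.0748, 0.2671]
tcp_rot: [3.141, -0.0, 0.137]
ft_force: [0.1, 0.6, -0.3]
finger_gap: 0.0475
grasp_force: 0.0
```

```bash
python3 - <<'E'
from h import *
Rb,t=bedT(P)
i2=env.get_image('scene');i3=env.get_image('top')
for i in(i2,i3):
  for q in(3.5,3.64): print(q,proj(i,Rb@tabb(q)+t).round(1))
  print([(np.round(q['position'],1),round(q['confidence'],2)) for q in env.place_of('tab',i)[:2]])
a=cv2.resize(i2['color'][120:290,200:380],(406,384),interpolation=cv2.INTER_CUBIC);b=cv2.resize(i3['color'][170:260,210:305],(394,384),interpolation=cv2.INTER_CUBIC)
cv2.imwrite('pics/f.png',np.hstack([a,b])[:,:,::-1])
E
```

```text
3.5 [179.4 299.4]
3.64 [184.  301.1]
[(array([184.4, 298.1]), 0.64)]
3.5 [231.2 259.1]
3.64 [232.6 259.3]
[(array([228.9, 257.2]), 0.7)]
```

View pics/f.png

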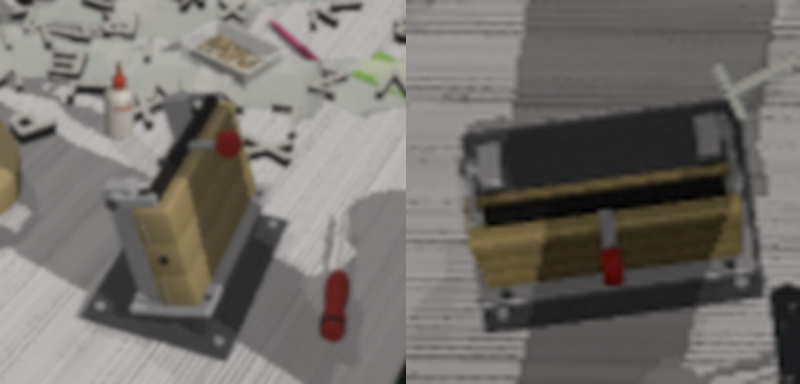

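The stack is flush against both uprights, and the cross bar lies on the top bar with the tab at scene pixel (184, 298), which matches q ≈ 3.64. I'm handing the job in.

```bash
python3 -c "
from rig import env
print(env.sign_off())"
```

```text
the job is handed in; nothing more can be done
None
```

The job is handed in: both bars are stacked flush on the first, square against the uprights, with the hold-down swung over and resting on the top bar, and the glue bottle and tape roll were left alone; the final camera images agree with this, but no verdict came back.

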